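# Back off the tension knob and open the pressure arm of a wire drive unit

## Robot

A 6-joint arm with a two-finger parallel gripper is mounted at the origin on a cart in front of the work surface, level with it; the furniture and walls round the work are solid. World frame = base frame: x ahead of the robot, y to its left, z up, the work surface at z = 0. Lengths are in m, angles in rad, forces in N, time in s.
With the tool pointing down it reaches from about 0.35 to 0.875 m from the base axis. Payload 4.2 kg.
Tool frame: the origin (TCP) lies at the very end of the fingers, on their centre line; the grasp point (between the pads) lies 19 mm behind it (hold_point_z is the z of the grasp point in the tool frame, in m); z points along the fingers, y is the line along which they close (so a half turn about z gives the same grasp; the last joint's range is limited). The gripper opens to 87 mm and grips with 3 to 60 N. Pads are 19 mm wide; open, the fingers measure 117 mm over their backs; the gripper's body (75 mm by 190 mm) begins 51 mm behind the grasp point.
Start: joints at [1.511, 0.385, 0.008, 0, -1.194, -0.259], TCP at [0.196, 0.593, 0.223] pointing down, gripper open.
Joint ranges: [-3.14, 3.14], [-1.21, 2.06], [-1.07, 1.41], [-3.16, 2.05], [-2.99, -0.16], [-3.1, 3.1]. Speed limits (rad/s): [2.79, 2.79, 3.14, 3.14, 3.14, 3.14].

## Interface

Orientations are given as a rotation vector (axis times angle).
In Python, from workcell import observe, camera, camera_model, job_done, silhouettes, pinpoint, hold_point_z gives the robot as it stands. The module is installed in compiled form; this text tells all that it offers.
- The arm moves only by the tool drive_tool, never from a script. Its argument "increments" is a list that holds one entry, the list of rows, each a list of 6 numbers: the shift along the tool's x, y, z in cm, then the turn, a rotation vector about the tool's x, y, z in degrees. In form: [[[x, y, z, ax, ay, az], ...]]. A call has 1 to 20 rows; each row shifts and turns the commanded pose from where the row before left it, along the tool's axes as they then stand; what a row does not reach is not made up. A row lasts 1/8 s, in which the tool goes at most 62.5 mm and 10.7 degrees, less where a joint would pass 70% of its speed; a pose out of reach is approached as far as the arm can. A call with a gripper value outside its range is refused whole. "grip" is the opening, from 0 (shut) to 1 (fully open), set as the call begins (left out, the last holds). The fingers move at their own pace and stop on an object; "newtons" is the grip in N (left out, the last holds). Time passes only in rows, so rows that do not move let the fingers close. It gives the time, the measured TCP pose, the force, the opening and the grip force at its end, in the units of the state.
- observe(): the state, without advancing time (a new reading comes with each control period).
- camera(name): name is "scene" or "side" or "wrist"; returns the picture (384x512x3 uint8, red, green, blue); there is no depth.
- camera_model(name): a dict with "fov_y" (degrees; the focal length in pixels is half the picture's height over the tangent of half this angle, whatever the lens; pixels are square), "cx", "cy" (the principal point, pixels), "extrinsics" (4x4, takes a point from camera to world coordinates). Camera axes: x right, y down, z forward; pixel columns grow to the right and rows downward; lengths in m; the calibration is good to about 2 mm. A picture is of the moment at which its call begins: read the wrist's pose just before it. camera_model takes no time and is no camera call; for the wrist camera it gives the pose at the moment of the call.
- job_done(): hands the job in; it is judged then, once.
Trained networks look in the newest picture that a camera, given by its name, has taken for a name from the list of things; names that differ only in an ending like _2 or _b are one class to them, and where a whole thing is asked for, a point or a joint stands for the part that bears it (a point fixed in the world has none). Each returns a list of dicts, best first, with "p" (0 to 1); they miss things now and then, are a little off and sometimes report something else, mostly with a low value. They report only what shows in the picture. A call takes as long as a camera call.
- silhouettes(query, camera): "mask" (384x512 bool, what is visible of it) and "location" ([column, row] in pixels, amid what is visible of it).
- pinpoint(query, camera): "location" ([column, row] in pixels: a listed point, or the origin of a listed thing).
The state is a dict: "clock": time; "q": joint angles; "qvel": joint speeds; "tau": joint torques, N m; "tcp_pos": TCP position; "orientation": TCP orientation; "wrist_force": force on the tool from outside, world axes, zero at the start; "wrist_torque": the same for the moment, N m; "gripper_width": finger opening in m; "grasp_force": force on a finger pad.
Only numpy, scipy, OpenCV 4.12 (cv2) and the standard library are available. Lean on these libraries where they do the work, as an engineer would, in place of code of your own. Each camera call takes 0.05 s, during which the arm holds its last target. There are 200 camera calls.

## Task

The welding wire drive unit on the bench needs its feed roll changed, so take the pressure off and open it, with a light touch of the fingertips only: pick up and pinch nothing. Roll a fingertip across the knurled rim of the black tension knob to back it off two full turns (counterclockwise from above, and fewer than three), so that its cup clears the lip of the fork; then push the knob forward, towards the robot, so that its stud folds down out of the fork, and then push the thumb lever of the pressure arm over to the right until the arm stands fully open. Do not lift, tip or push the drive unit out of its place, and leave the tools and small parts round it where they lie.

Things in the scene. Friction and masses are not known exactly. Their poses are not given: they have to be found in the camera images.
- wire_feeder: drive unit, 4.5 kg, loose on the bench: grey base plate 205 x 250 mm with upright aluminium drive plate, black gearbox and motor behind it. Origin on the bench, 70 mm behind the base's front edge, midway along it; -x is its front (to the robot), +y its left, z up. Frame of all mm below. Drive plate: x = 0 to 12, y -105 to 105, top z = 98; base, plate and motor are no higher
- knob_centre (a point): centre of the black knurled tension knob's rim, on its upright axis; starts at x = -46, y = 45, z = 128. Rim 42 mm across 20 straight ridges, 24 mm high (12 above, 12 below this point), free all round. Below it a steel cup (20 mm across) sits in the arm's fork (top z = 104, lip z = 111). Rises 4.5 mm a turn, and goes along when the stud folds. The stud's end stands above it, up to z = 156
- tension_knob (a joint): turn of the knob on its stud, rad, growing counterclockwise seen from above (loosening); 0 to 0.5 at the start, two full turns are 12.57 more. Turns with 0.025 N m (1.2 N at the rim). A bright steel pin head, 6 mm, at the edge of its top face is the index mark. For the first turn the fork's lip holds the cup, up to two it still rubs
- tension_stud (a joint): fold of the knob's stud, rad: 0 upright in the fork, growing as the knob goes to the front (-x of the unit), 1.25 folded on its stop. Pushed at the knob it needs about 1 N. Past 0.5 it falls to the stop by itself
- stud_pivot (a point): pivot of the stud at x = -46, y = 45, z = 30, axis along y of the unit; the folded knob lies about 95 mm in front of it
- pressure_arm_link (a joint): opening of the pressure arm, rad: 0 closed on the feed roll, 1.75 open on its stop. The fork end, 114 mm left of the hinge, swings up and over to the right. Helped by a light spring: past about 1.3 it goes on to its stop by itself and stays. The fork cannot pass the knob's cup while the stud stands
- pressure_hinge (a point): hinge of the pressure arm at x = -12, y = -55, z = 90, axis along x of the unit; closed, the arm's top is at z = 104
- lever_tip (a point): upper end of the arm's thumb lever, a flat dark steel tab 22 mm wide along x and 7 mm thick that stands up from the hinge, leaning 18 degrees to the left; starts at x = -12, y = -30, z = 167. Its left face pushed to the right (-y) with about 1 N opens the arm; at 1.3 rad this end has come down to z = 135
- spare_roll: bystander: spare feed roll, a steel ring 36 mm across and 14 mm high lying on the bench to the right of the unit
- pliers: bystander: blue-handled pliers, left of the unit
- spanner_2: bystander: open-ended spanner 157 mm long, right of the unit
- nut_1: bystander: steel nut 19 mm across, right of the unit
- hex_bolt_2: bystander: steel bolt 44 mm long, right of the unit
- spanner_1: bystander: open-ended spanner 199 mm long, to the left behind the unit
- spring_cup: the steel cup under the knob, with the knob on it; origin on the stud's axis at the cup's underside, 24 mm below knob_centre

How it is judged:
By the outcome, as a careful person would: the job done as asked, in the order asked, and still so for the second after the job is handed in, with the robot touching nothing.
It also fails if it takes over 64 s, if anything falls off the work surface, if the arm or the gripper's body presses on something with over 40 N, if the wrist force passes 120 N, or if a joint passes its speed limit or range.

## Working session

There is one attempt and no reset: what is moved stays moved. The work goes in short steps, Python scripts to look and compute and a tool call to move; the robot and the scene stay as the last step left them, time stands still between calls to the robot, and variables do not carry over. Pictures are saved under pics/ and viewed, at most 10 in all, crops included, and the job is handed in when it is done.

Besides the shell and the picture viewer there is one more tool, called after "Request:" as name([rows], argument=value, ...), one row to a line, values as JSON. drive_tool: Moves the arm, as the interface text tells. Its arguments: {"type":"object","properties":{"increments":{"type":"array"},"grip":{"type":"number"},"newtons":{"type":"number"}},"required":["increments"]}

```bash
mkdir -p pics; cat > h.py <<'E'
import numpy as np, cv2
from workcell import *
from scipy.spatial.transform import Rotation as R
def ray(cam,px):
    m=camera_model(cam); f=192/np.tan(np.radians(m['fov_y'])/2); T=np.array(m['extrinsics'])
    d=T[:3,:3]@np.array([(px[0]-m['cx'])/f,(px[1]-m['cy'])/f,1]); return T[:3,3],d/np.linalg.norm(d)
def atz(cam,px,z):
    o,d=ray(cam,px); return o+d*(z-o[2])/d[2]
def proj(cam,P):
    m=camera_model(cam); f=192/np.tan(np.radians(m['fov_y'])/2); T=np.array(m['extrinsics'])
    p=T[:3,:3].T@(np.array(P)-T[:3,3]); return np.array([f*p[0]/p[2]+m['cx'],f*p[1]/p[2]+m['cy']])
def tri(rs):
    A=0;b=0
    for o,d in rs:
        M=np.eye(3)-np.outer(d,d);A=A+M;b=b+M@o
    x=np.linalg.solve(A,b); return x,[np.linalg.norm((np.eye(3)-np.outer(d,d))@(x-o)) for o,d in rs]
def save(im,n): cv2.imwrite('pics/'+n,im[:,:,::-1])
E
python3 - <<'E'
from h import *
s=observe(); print(s['tcp_pos'],s['orientation'],s['clock'],hold_point_z)
ims=[]
for c in ['scene','side','wrist']:
    ims.append(camera(c)); m=camera_model(c); print(c,m['fov_y'],np.round(m['extrinsics'],3).tolist())
save(ims[0],'scene0.png')
save(np.hstack([cv2.resize(i,(400,300)) for i in ims[1:]]),'sw0.png')
for q,z in [('knob_centre',.128),('lever_tip',.167),('wire_feeder',0),('pressure_hinge',.09),('stud_pivot',.03),('spring_cup',.104)]:
    rs=[]
    for c in ['scene','side','wrist']:
        r=pinpoint(q,c)
        if r:
            print(q,c,round(r[0]['p'],2),np.round(r[0]['location'],1),np.round(atz(c,r[0]['location'],z),3)); rs.append(ray(c,r[0]['location']))
    if len(rs)>1: print('  tri',np.round(tri(rs),4) if 0 else tri(rs))
E
```

```text
[0.19569089 0.5929335  0.22142396] [ 3.09950208e+00 -4.98591810e-01 -4.02542592e-04] 0.0 -0.0187
scene 55.677741739275085 [[0.746, -0.392, 0.538, 0.036], [-0.665, -0.412, 0.622, -0.633], [-0.022, -0.822, -0.569, 0.705], [0.0, 0.0, 0.0, 1.0]]
side 43.13380028989776 [[-0.995, -0.038, 0.093, 0.48], [-0.099, 0.541, -0.835, 1.16], [-0.019, -0.84, -0.542, 0.86], [0.0, 0.0, 0.0, 1.0]]
wrist 59.19647870762513 [[-0.314, -0.92, -0.235, 0.259], [-0.949, 0.305, 0.075, 0.572], [0.003, 0.247, -0.969, 0.383], [0.0, 0.0, 0.0, 1.0]]
knob_centre scene 0.58 [256.2 194.6] [ 0.571 -0.021  0.128]
knob_centre side 0.63 [266.4 179.5] [ 0.572 -0.014  0.128]
  tri (array([ 0.57313113, -0.01850168,  0.12565724]), [np.float64(0.0003787271748490306), np.float64(0.0003787271748490089)])
lever_tip scene 0.59 [285.  190.3] [ 0.602 -0.099  0.167]
lever_tip side 0.64 [255.2 153.9] [ 0.611 -0.092  0.167]
  tri (array([ 0.60970953, -0.095033  ,  0.16349649]), [np.float64(0.00266386745292235), np.float64(0.0026638674529224802)])
wire_feeder scene 0.94 [278.7 230.4] [ 0.617 -0.066  0.   ]
wire_feeder side 0.8 [252.8 202.
[... 185 characters left out ...]
218. ] [ 0.602 -0.125  0.09 ]
pressure_hinge side 0.78 [256.3 167.6] [ 0.614 -0.143  0.09 ]
  tri (array([ 0.60700044, -0.12738065,  0.09462562]), [np.float64(0.007003176836846514), np.float64(0.007003176836846549)])
stud_pivot scene 0.79 [260.2 220.3] [ 0.584 -0.021  0.03 ]
stud_pivot side 0.52 [271.  210.2] [ 0.558 -0.002  0.03 ]
  tri (array([ 0.57086978, -0.01965821,  0.02615924]), [np.float64(0.013578046745137561), np.float64(0.013578046745137545)])
spring_cup scene 0.45 [259.3 202.1] [ 0.576 -0.028  0.104]
spring_cup side 0.76 [269.  187.9] [ 0.565 -0.008  0.104]
  tri (array([ 0.57173528, -0.02407188,  0.09830316]), [np.float64(0.007302003739280289), np.float64(0.007302003739280327)])
```

View pics/scene0.png

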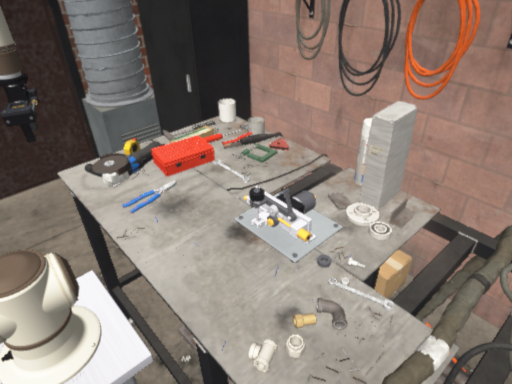

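View pics/sw0.png

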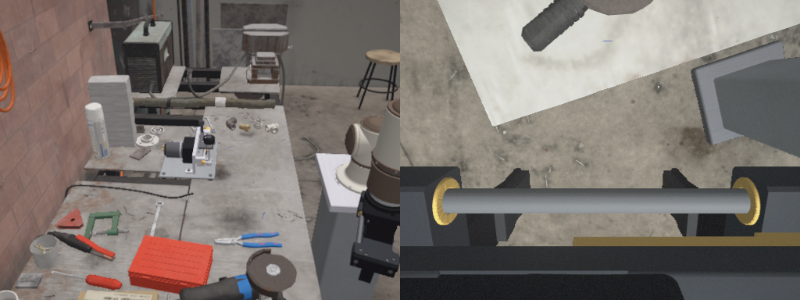

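The scene picture shows the unit at about pixel (285,220), with the knob at (256,192) and the lever at (285,190). In the side picture the unit faces the robot. The triangulated heights (knob 0.126, lever 0.163) match the given values, and the unit's yaw is close to 0. I'll go to a near viewing pose with the fingers shut.

Request:
drive_tool([
  [[0, 0, 0, 0, 0, -9.15], [0, 0, 0, 0, 0, -9.15], [2.17, 4.52, -0.28, 0, 0, 0], [2.17, 4.52, -0.28, 0, 0, 0], [2.17, 4.52, -0.28, 0, 0, 0], [2.17, 4.52, -0.28, 0, 0, 0], [2.17, 4.52, -0.28, 0, 0, 0], [2.17, 4.52, -0.28, 0, 0, 0], [2.17, 4.52, -0.28, 0, 0, 0], [2.17, 4.52, -0.28, 0, 0, 0], [2.17, 4.52, -0.28, 0, 0, 0], [2.17, 4.52, -0.28, 0, 0, 0], [2.17, 4.52, -0.28, 0, 0, 0], [2.17, 4.52, -0.28, 0, 0, 0], [2.17, 4.52, -0.28, 0, 0, 0], [2.17, 4.52, -0.28, 0, 0, 0]],
], grip=0, newtons=5)

```text
clock: 3.05
tcp_pos: [0.5006, -0.0407, 0.2621]
orientation: [-3.141, -0.001, -0.001]
wrist_force: [-0.3, 0.7, 0.4]
gripper_width: 0.0008
grasp_force: 0.0
```

```bash
python3 - <<'E'
from h import *
s=observe(); print(s['tcp_pos'],s['orientation'],s['clock'],s['gripper_width'],s['wrist_force'],s['q'])
im=camera('wrist'); save(im,'w1.png'); print(np.round(camera_model('wrist')['extrinsics'],3).tolist())
for q,z in [('knob_centre',.128),('lever_tip',.167),('wire_feeder',0),('pressure_hinge',.09),('stud_pivot',.03)]:
    for r in pinpoint(q,'wrist')[:1]: print(q,round(r['p'],2),np.round(r['location'],1),np.round(atz('wrist',r['location'],z),4))
print('tcp px',proj('wrist',s['tcp_pos']))
E
```

```text
[ 0.50063305 -0.04073286  0.26214598] [-3.14143620e+00 -1.03337176e-03 -1.29974303e-03] 3.05 0.0007568781004809119 [-0.29393751  0.74938446  0.37810577] [ 2.42618123e-01  1.45752379e-01 -2.20132908e-01  5.04270426e-05
 -1.20407029e+00  1.32881804e+00]
[[-0.004, -0.969, -0.245, 0.569], [-1.0, 0.004, -0.002, -0.045], [0.003, 0.245, -0.969, 0.424], [0.0, 0.0, 0.0, 1.0]]
lever_tip 0.97 [325.7  46.4] [ 0.6039 -0.0953  0.167 ]
wire_feeder 0.84 [275.1  58.8] [ 0.6139 -0.0699  0.    ]
pressure_hinge 0.55 [335.2  58. ] [ 0.6044 -0.1185  0.09  ]
tcp px [253.32404329 233.16275562]
```

View pics/w1.png

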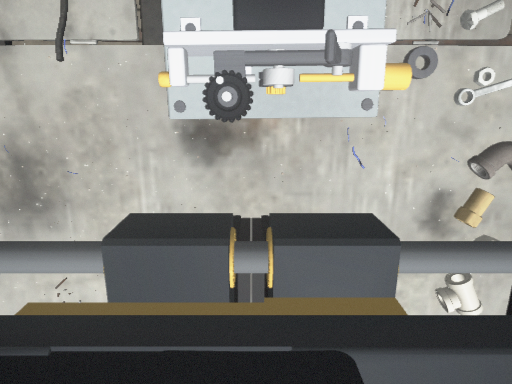

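The wrist picture shows the unit square to the robot. The knob is at about (228,96), its pin at about (220,80), and the lever tip at (328,40). The shut fingertips are under the dark blocks at (253,233). I'll now refine the knob centre.

```bash
cat >> h.py <<'E'
def knob(z=.140):
    """knob mask bbox centre -> world at top height, from wrist"""
    im=camera('wrist'); r=silhouettes('tension_knob','wrist')
    return im,(r[0] if r else None)
E
python3 - <<'E'
from h import *
im,r=knob()
print(r and (r['p'],r['location']))
if r:
    ys,xs=np.where(r['mask']); print(xs.min(),xs.max(),ys.min(),ys.max())
for px,z in [((228,96),.14),((227.5,97),.156),((228,96),.128)]: print(np.round(atz('wrist',px,z),4))
c=cv2.resize(im[40:150,150:350],None,fx=4,fy=4,interpolation=cv2.INTER_CUBIC); save(c,'k1.png')
s=silhouettes('knob_centre','scene'); print(s and s[0]['p'])
E
```

```text
(0.91, [233.4, 90.7])
205 255 68 120
[ 0.5698 -0.0205  0.14  ]
[ 0.5688 -0.0211  0.156 ]
[ 0.5699 -0.0197  0.128 ]
0.55
```

View pics/k1.png

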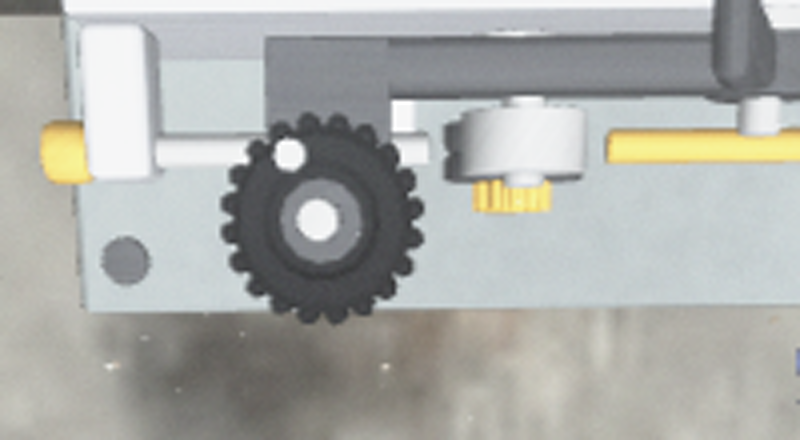

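Request:
drive_tool([
  [[0.5, -0.8, 4.2, 0, 0, 0], [0.5, -0.8, 4.2, 0, 0, 0], [0.5, -0.8, 4.2, 0, 0, 0], [1.4, -0.7, 1.5, 0, 0, 0], [0, 0, 0, 0, 0, 0]],
])

```text
clock: 4.12
tcp_pos: [0.5287, -0.0071, 0.1196]
orientation: [3.141, 0.004, -0.004]
wrist_force: [-0.3, -0.2, 0.9]
gripper_width: 0.0005
grasp_force: 0.0
```

```bash
python3 - <<'E'
from h import *
s=observe(); print(s['tcp_pos'],s['wrist_force'],s['clock'])
im,r=knob(); save(im,'w2.png')
if r:
    ys,xs=np.where(r['mask']); print(r['p'],xs.min(),xs.max(),ys.min(),ys.max())
print(proj('wrist',[.571,-.0226,.140]),proj('wrist',[.55,-.0226,.140]),proj('wrist',s['tcp_pos']+[.0095,0,0]))
E
```

```text
[ 0.52874312 -0.00712919  0.11963917] [-0.33500939 -0.1757248   0.88710691] 4.125
0.7 237 332 111 206
[284.19704714 159.93754685] [282.97230978 206.72422081] [248.37052902 216.54766532]
```

View pics/w2.png

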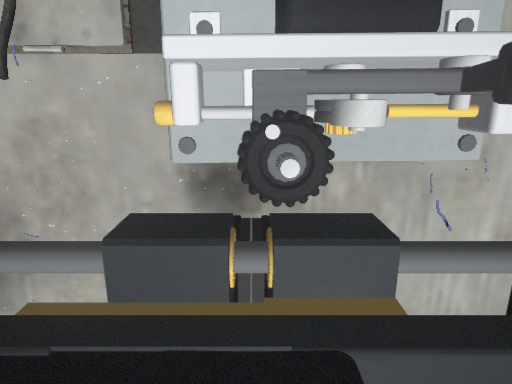

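The picture shows the knob's top face centred at (285,159), as predicted, with the pin at (273,132). The fingers are clear in front of it. Next I'll probe for contact.

Request:
drive_tool([
  [[0.6, 0.4, -0.1, 0, 0, 0], [0.6, 0, 0, 0, 0, 0], [0.1, 0, 0, 0, 0, 0], [0, 0, 0, 0, 0, 0]],
])

```text
clock: 4.72
tcp_pos: [0.54, -0.0128, 0.1221]
orientation: [3.141, -0.001, -0.007]
wrist_force: [-5.1, 0.4, 4.4]
gripper_width: 0.0004
grasp_force: 2.8
```

Request:
drive_tool([
  [[0, 0.6, 0, 0, 0, 0], [0, 0.6, 0, 0, 0, 0], [0, 0.6, 0, 0, 0, 0], [0, 0.6, 0, 0, 0, 0]],
])

```text
clock: 5.22
tcp_pos: [0.5416, -0.0366, 0.1217]
orientation: [-3.142, -0.0, 0.001]
wrist_force: [-0.9, 1.5, 0.2]
gripper_width: 0.0007
grasp_force: 0.6
```

```bash
cat >> h.py <<'E'
def pin(n=None,zt=.140,c=(.5714,-.0231)):
    """pin angle (deg, CCW from world +x) and radius mm, from wrist"""
    s=observe(); im=camera('wrist')
    if n: save(im,n)
    out=[]
    g=im.min(axis=2).astype(np.uint8)
    k,lab,st,ce=cv2.connectedComponentsWithStats((g>150).astype(np.uint8))
    for i in range(1,k):
        p=atz('wrist',ce[i],zt+.001); d=(p[:2]-c)*1000; r=np.hypot(*d)
        if 9<r<21 and 20<st[i,4]<400: out.append((round(np.degrees(np.arctan2(d[1],d[0])),1),round(r,1),int(st[i,4])))
    print('t',s['clock'],'tcp',np.round(s['tcp_pos'],4),'F',np.round(s['wrist_force'],1),'pin',out)
E
python3 -c "
from h import *
pin('w3.png')"
```

```text
t 5.225 tcp [ 0.5416 -0.0366  0.1217] F [-0.9  1.5  0.2] pin [(np.float64(86.4), np.float64(14.5), 152)]
```

View pics/w3.png

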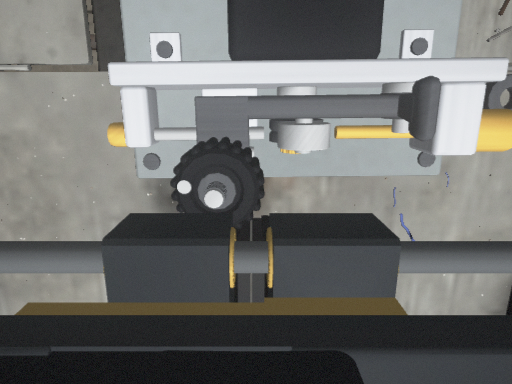

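The picture shows the pin at (184,187): the knob turned about 60° with no slip. I'll repeat the strokes.

Request:
drive_tool([
  [[-0.8, 0, 0, 0, 0, 0], [0, -1.4, 0, 0, 0, 0], [0, -1.4, 0, 0, 0, 0], [0.8, 0, 0, 0, 0, 0], [0, 0.7, 0, 0, 0, 0], [0, 0.7, 0, 0, 0, 0], [0, 0.7, 0, 0, 0, 0], [0, 0.7, 0, 0, 0, 0], [-0.8, 0, 0, 0, 0, 0]],
])

```text
clock: 6.4
tcp_pos: [0.535, -0.0362, 0.1217]
orientation: [-3.142, -0.0, -0.003]
wrist_force: [-0.2, 0.3, 0.3]
gripper_width: 0.0003
grasp_force: 0.0
```

```bash
python3 -c "
from h import *
pin(zt=.1415)"
```

```text
t 6.4 tcp [ 0.535  -0.0362  0.1217] F [-0.2  0.3  0.3] pin [(np.float64(164.3), np.float64(16.8), 139)]
```

Request:
drive_tool([
  [[0, -1.4, 0, 0, 0, 0], [0, -1.4, 0, 0, 0, 0], [0.8, 0, 0, 0, 0, 0], [0, 0.7, 0, 0, 0, 0], [0, 0.7, 0, 0, 0, 0], [0, 0.7, 0, 0, 0, 0], [0, 0.7, 0, 0, 0, 0], [-0.8, 0, 0, 0, 0, 0], [0, -1.4, 0, 0, 0, 0], [0, -1.4, 0, 0, 0, 0], [0.8, 0, 0, 0, 0, 0], [0, 0.7, 0, 0, 0, 0], [0, 0.7, 0, 0, 0, 0], [0, 0.7, 0, 0, 0, 0], [0, 0.7, 0, 0, 0, 0], [-0.8, 0, 0, 0, 0, 0]],
])

```text
clock: 8.45
tcp_pos: [0.5353, -0.0364, 0.1219]
orientation: [3.141, 0.0, 0.004]
wrist_force: [0.1, -0.7, -0.2]
gripper_width: 0.0004
grasp_force: 0.0
```

```bash
python3 -c "
from h import *
pin(zt=.143)"
```

```text
t 8.45 tcp [ 0.5353 -0.0364  0.1219] F [ 0.1 -0.7 -0.2] pin [(np.float64(-49.7), np.float64(11.7), 165)]
```

Request:
drive_tool([
  [[0, -1.4, 0, 0, 0, 0], [0, -1.4, 0, 0, 0, 0], [0.8, 0, 0, 0, 0, 0], [0, 0.7, 0, 0, 0, 0], [0, 0.7, 0, 0, 0, 0], [0, 0.7, 0, 0, 0, 0], [0, 0.7, 0, 0, 0, 0], [-0.8, 0, 0, 0, 0, 0], [0, -1.4, 0, 0, 0, 0], [0, -1.4, 0, 0, 0, 0], [0.8, 0, 0, 0, 0, 0], [0, 0.7, 0, 0, 0, 0], [0, 0.7, 0, 0, 0, 0], [0, 0.7, 0, 0, 0, 0], [0, 0.7, 0, 0, 0, 0], [-0.8, 0, 0, 0, 0, 0]],
])

```text
clock: 10.5
tcp_pos: [0.5354, -0.0365, 0.122]
orientation: [3.141, 0.0, 0.004]
wrist_force: [-0.1, -0.3, -0.4]
gripper_width: 0.0004
grasp_force: 0.0
```

```bash
python3 -c "
from h import *
pin(zt=.145)"
```

```text
t 10.5 tcp [ 0.5354 -0.0365  0.122 ] F [-0.1 -0.3 -0.4] pin [(np.float64(109.5), np.float64(15.8), 158)]
```

Request:
drive_tool([
  [[0, -1.4, 0, 0, 0, 0], [0, -1.4, 0, 0, 0, 0], [0.8, 0, 0, 0, 0, 0], [0, 0.7, 0, 0, 0, 0], [0, 0.7, 0, 0, 0, 0], [0, 0.7, 0, 0, 0, 0], [0, 0.7, 0, 0, 0, 0], [-0.8, 0, 0, 0, 0, 0], [0, -1.4, 0, 0, 0, 0], [0, -1.4, 0, 0, 0, 0], [0.8, 0, 0, 0, 0, 0], [0, 0.7, 0, 0, 0, 0], [0, 0.7, 0, 0, 0, 0], [0, 0.7, 0, 0, 0, 0], [0, 0.7, 0, 0, 0, 0], [-0.8, 0, 0, 0, 0, 0]],
])

```text
clock: 12.55
tcp_pos: [0.5351, -0.0362, 0.1217]
orientation: [-3.142, -0.0, -0.003]
wrist_force: [0.2, -0.2, 0.7]
gripper_width: 0.0006
grasp_force: 0.0
```

```bash
python3 -c "
from h import *
pin(zt=.147)"
```

```text
t 12.55 tcp [ 0.5351 -0.0362  0.1217] F [ 0.2 -0.2  0.7] pin [(np.float64(-110.7), np.float64(14.1), 167)]
```

Request:
drive_tool([
  [[0, -1.4, 0, 0, 0, 0], [0, -1.4, 0, 0, 0, 0], [0.8, 0, 0, 0, 0, 0], [0, 0.7, 0, 0, 0, 0], [0, 0.7, 0, 0, 0, 0], [0, 0.7, 0, 0, 0, 0], [0, 0.7, 0, 0, 0, 0], [-0.8, 0, 0, 0, 0, 0], [0, -1.4, 0, 0, 0, 0], [0, -1.4, 0, 0, 0, 0], [0.8, 0, 0, 0, 0, 0], [0, 0.7, 0, 0, 0, 0], [0, 0.7, 0, 0, 0, 0], [0, 0.7, 0, 0, 0, 0], [0, 0.7, 0, 0, 0, 0], [-0.8, 0, 0, 0, 0, 0]],
])

```text
clock: 14.6
tcp_pos: [0.5351, -0.0362, 0.1217]
orientation: [-3.142, -0.0, -0.003]
wrist_force: [-0.2, 1.3, -0.6]
gripper_width: 0.0007
grasp_force: 0.0
```

```bash
python3 -c "
from h import *
pin('w4.png',zt=.149)"
```

```text
t 14.6 tcp [ 0.5351 -0.0362  0.1217] F [-0.2  1.3 -0.6] pin [(np.float64(73.8), np.float64(14.0), 176)]
```

View pics/w4.png

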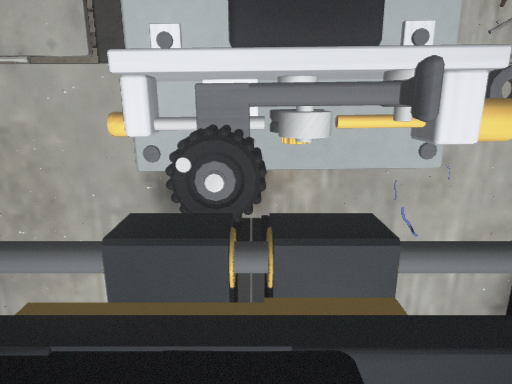

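The picture shows the pin at (183,165) and the knob centre at about (216,173). The pin angle is 76° against 27° at the start, so the total is about 769°, or 2.14 turns. Next I'll go over the knob and down behind it.

Request:
drive_tool([
  [[-0.3, 0, -2.0, 0, 0, 0], [0, 0, -3.5, 0, 0, 0], [1.6, -0.4, 0, 0, 0, 0], [2.1, -0.4, 0, 0, 0, 0], [2.1, -0.5, 0, 0, 0, 0], [2.1, 0, 0, 0, 0, 0], [0, 0, 0, 0, 0, 0], [0, 0, 2.5, 0, 0, 0], [0, 0, 2.4, 0, 0, 0], [0, 0, 0, 0, 0, 0]],
])

```text
clock: 15.9
tcp_pos: [0.608, -0.0232, 0.1254]
orientation: [3.141, 0.001, -0.008]
wrist_force: [0.3, 0.2, -0.6]
gripper_width: 0.0006
grasp_force: 0.0
```

Request:
drive_tool([
  [[-0.6, 0, 0, 0, 0, 0], [-0.6, 0, 0, 0, 0, 0], [-0.5, 0, 0, 0, 0, 0], [-0.5, 0, 0, 0, 0, 0]],
])

```text
clock: 16.4
tcp_pos: [0.5879, -0.023, 0.1284]
orientation: [-3.141, -0.001, -0.002]
wrist_force: [-0.1, 0.1, 0.3]
gripper_width: 0.0006
grasp_force: 0.2
```

Request:
drive_tool([
  [[-0.5, 0, 0, 0, 0, 0], [-0.5, 0, 0, 0, 0, 0], [-0.5, 0, 0, 0, 0, 0], [-0.5, 0, 0, 0, 0, 0], [-0.6, 0, 0, 0, 0, 0], [-0.6, 0, 0, 0, 0, 0], [-0.6, 0, 0, 0, 0, 0], [-0.6, 0, 0, 0, 0, 0], [-0.6, 0, 0, 0, 0, 0], [0, 0, 0, 0, 0, 0], [0, 0, 0, 0, 0, 0]],
])

```text
clock: 17.77
tcp_pos: [0.5382, -0.0231, 0.1279]
orientation: [3.142, 0.001, 0.001]
wrist_force: [-0.8, 0.1, 0.5]
gripper_width: 0.0003
grasp_force: 0.0
```

```bash
python3 - <<'E'
from h import *
s=observe(); print(s['tcp_pos'],s['wrist_force'],s['clock'])
a=camera('side'); b=camera('wrist'); c=camera('scene')
save(np.hstack([cv2.resize(a[110:230,180:330],(400,320)),cv2.resize(c[150:270,200:350],(400,320))]),'f1.png')
for q in ['knob_centre','lever_tip']:
    rs=[]
    for cam in ['scene','side']:
        r=pinpoint(q,cam)
        if r: print(q,cam,round(r[0]['p'],2)); rs.append(ray(cam,r[0]['location']))
    if len(rs)>1: print(tri(rs))
E
```

```text
[ 0.53823708 -0.02307336  0.12785806] [-0.82980795  0.13898587  0.52049804] 17.775
knob_centre scene 0.69
knob_centre side 0.57
(array([ 0.46969934, -0.0307447 ,  0.06082788]), [np.float64(0.00043281805103698753), np.float64(0.00043281805103697387)])
lever_tip scene 0.78
```

View pics/f1.png

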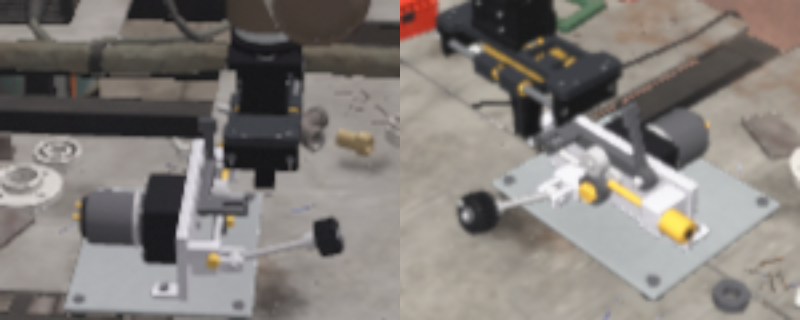

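The picture shows the stud folded to the front. The knob's triangulated position (0.470, -0.031, 0.061) matches the folded stop. For the lever I'll turn the tool 90°, so the slim side of the gripper lies along y and clears the rising arm.

Request:
drive_tool([
  [[0, 0, -3.6, 0, 0, 0], [0, 0, -3.6, 0, 0, 0], [2.2, 0.8, 0, 0, 0, 0], [2.2, 0.8, 0, 0, 0, 0], [2.3, 0.9, 0, 0, 0, 0], [0, 0, 0, 0, 0, 10], [0, 0, 0, 0, 0, 10], [0, 0, 0, 0, 0, 10], [0, 0, 0, 0, 0, 10], [0, 0, 0, 0, 0, 10], [0, 0, 0, 0, 0, 10], [0, 0, 0, 0, 0, 10], [0, 0, 0, 0, 0, 10], [0, 0, 0, 0, 0, 10], [0, 0, 0, 0, 0, 0]],
])

```text
clock: 20.0
tcp_pos: [0.605, -0.0481, 0.1996]
orientation: [2.224, -2.219, -0.0]
wrist_force: [0.7, 0.4, 0.7]
gripper_width: 0.0004
grasp_force: 0.0
```

```bash
python3 - <<'E'
from h import *
s=observe(); print(s['tcp_pos'],s['clock'],s['q']); print(np.round(R.from_rotvec(s['orientation']).as_matrix(),3))
im=camera('wrist'); save(im,'w5.png')
for r in pinpoint('lever_tip','wrist')[:1]: print(r['p'],r['location'],atz('wrist',r['location'],.167))
print(proj('wrist',[.6054,-.098,.167]))
E
```

```text
[ 0.60500465 -0.04807636  0.19959874] 20.0 [ 1.87104583e-01  3.70663066e-01 -7.30144651e-02 -8.27224797e-05
 -1.12737481e+00 -1.84547189e-01]
[[ 0.003 -1.    -0.   ]
 [-1.    -0.003  0.   ]
 [-0.     0.    -1.   ]]
0.8 [249.1, 137.1] [ 0.60552285 -0.09576909  0.167     ]
[249.32242937 133.16893856]
```

View pics/w5.png

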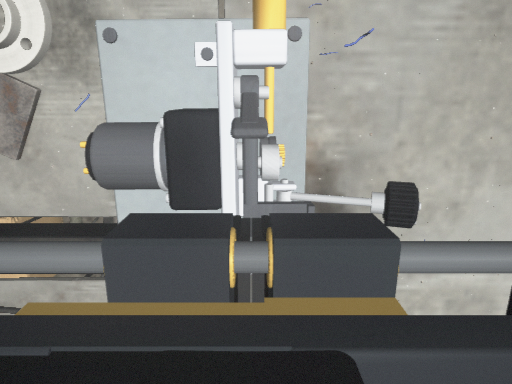

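The picture shows the lever tip at (249,130), as predicted, with the folded knob at (402,204). I'll lower beside the lever and push it to the right.

Request:
drive_tool([
  [[1.2, 0, 2.5, 0, 0, 0], [1.2, 0, 2.5, 0, 0, 0], [0.6, 0, 0, 0, 0, 0], [0.6, 0, 0, 0, 0, 0], [0.5, 0, 0, 0, 0, 0], [0.5, 0, 0, 0, 0, 0], [0.5, 0, 0, 0, 0, 0], [0.5, 0, 0, 0, 0, 0], [0.5, 0, 0, 0, 0, 0]],
])

```text
clock: 21.22
tcp_pos: [0.6051, -0.1093, 0.1498]
orientation: [-2.222, 2.221, -0.0]
wrist_force: [0.6, 0.2, 0.8]
gripper_width: 0.0008
grasp_force: 0.3
```

Request:
drive_tool([
  [[0.6, 0, 0.1, 0, 0, 0], [0.6, 0, 0.1, 0, 0, 0], [0.6, 0, 0.1, 0, 0, 0], [0.6, 0, 0.1, 0, 0, 0], [0.6, 0, 0.1, 0, 0, 0], [0.6, 0, 0.2, 0, 0, 0], [0.6, 0, 0.2, 0, 0, 0], [0.6, 0, 0.2, 0, 0, 0], [0.6, 0, 0.2, 0, 0, 0], [0.6, 0, 0.2, 0, 0, 0], [0.6, 0, 0.2, 0, 0, 0], [0.7, 0, 0.1, 0, 0, 0], [1.2, 0, 0, 0, 0, 0], [2.5, 0, 0, 0, 0, 0], [2.5, 0, 0, 0, 0, 0], [2.5, 0, -1, 0, 0, 0], [0, 0, -3, 0, 0, 0], [0, 0, -3, 0, 0, 0], [0, 0, 0, 0, 0, 0]],
])

```text
clock: 23.6
tcp_pos: [0.6066, -0.2703, 0.2051]
orientation: [-2.22, 2.219, -0.009]
wrist_force: [-0.2, 0.2, -0.2]
gripper_width: 0.0001
grasp_force: 0.0
```

```bash
python3 - <<'E'
from h import *
s=observe(); print(s['tcp_pos'],s['wrist_force'],s['clock'])
a=camera('side'); c=camera('scene')
save(np.hstack([cv2.resize(a[110:230,180:330],(400,320)),cv2.resize(c[150:270,200:350],(400,320))]),'f2.png')
for q in ['knob_centre','lever_tip','wire_feeder']:
    rs=[]
    for cam in ['scene','side']:
        r=pinpoint(q,cam)
        if r: rs.append(ray(cam,r[0]['location']))
    if len(rs)>1: print(q,tri(rs))
E
```

```text
[ 0.60663459 -0.27031162  0.20509343] [-0.19142319  0.16416575 -0.206122  ] 23.6
knob_centre (array([ 0.47077472, -0.02596018,  0.05787823]), [np.float64(2.7744135931641746e-06), np.float64(2.7744135930832986e-06)])
lever_tip (array([ 0.61729934, -0.20904247,  0.09368334]), [np.float64(0.005984064735862538), np.float64(0.005984064735862424)])
wire_feeder (array([ 0.61326013, -0.06729882,  0.00257126]), [np.float64(0.0007750784201117314), np.float64(0.0007750784201118557)])
```

View pics/f2.png

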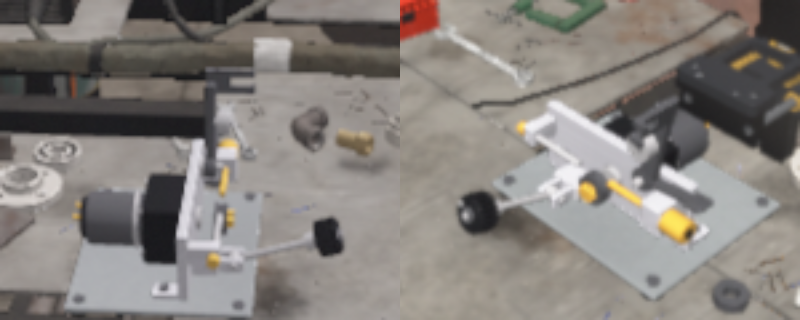

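The picture shows the arm standing open, with the lever lying to the right. The tip at y = -0.209, z = 0.094 matches the 1.75 rad stop. The knob is still folded, the unit has not moved, and the robot is clear.

```bash
python3 -c "
from workcell import *
print(job_done())"
```

```text
the job is handed in; nothing more can be done
None
```

The job is handed in after about 24 s: the knob is backed off about 2.1 turns, the stud is folded to the front, and the pressure arm is fully open. The unit still stands in its place.

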